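# Hold the slide rack ready over the staining dish

### The arm

A 7-joint arm with a two-finger parallel gripper is mounted at the origin on the work surface. World frame = base frame: x ahead of the robot, y to its left, z up, the work surface at z = 0. Lengths are in mm, angles in rad, forces in N, time in s.
With the tool pointing down it reaches from about 400 to 875 mm from the base axis. Payload 19.3 kg.
Tool frame: the origin (TCP) lies at the very end of the fingers, on their centre line; the grasp point (between the pads) lies 19 mm behind it (grip_point_offset is the z of the grasp point in the tool frame, in mm); z points along the fingers, x is the direction in which the jaws open and shut, and the axes are right-handed (so a half turn about z gives the same grasp; the last joint's range is limited). The gripper opens to 85 mm and grips with 20 to 120 N. Pads are 22 mm wide; open, the fingers measure 114 mm over their backs; the gripper's body (76 mm by 85 mm) begins 54 mm behind the grasp point. The pads swing forward as they close: fully open they stand 13 mm farther back than shut.
Start: joints at [1.251, 0.521, -0.036, 1.599, 0.021, 1.021, -0.113], TCP at [154.478, -605.6, 231.291] pointing down, gripper open.
Joint ranges: [-2.91, 2.91], [-0.3, 2.13], [-1.5, 1.42], [0.17, 2.43], [-1.26, 4.41], [0.16, 1.93], [-2.52, 2.52]. Speed limits (rad/s): [1.89, 1.89, 2.39, 2.39, 3.01, 3.01, 3.01].

### API

Orientations are given as a 3x3 rotation matrix whose columns are the frame's x, y, z axes.
In Python, from workcell import movep, movel, goto_joints, open_gripper, clamp, wait, inverse_kinematics, read_state, camera, PlanningError, finish_job, grip_point_offset gives the robot as it stands. Calls block until the motion is done:
- movep(position, orientation): joint-space move of the TCP to a pose.
- movel(position, frame=None, max_speed=150, guard=None): straight line of the TCP; frame=None keeps the orientation; max_speed is the mean speed in mm/s. With guard (N) it stops when the force on the tool has changed by that much, and returns True; else False.
- goto_joints(angles): joint-space move.
- open_gripper() and clamp(): open the fingers fully, or close them until they stop; the grip force is fixed at half the most.
- wait(seconds).
- inverse_kinematics(position, orientation): joint angles nearest the present ones, or None.
- read_state(): the state.
- camera(name): name is "side" or "top"; returns a dict with "image" (400x640x3 uint8, blue, green, red), "range_z" (400x640 float32, mm along the optical axis (not along the pixel's ray), 0 where there is no reading), "fx", "fy", "cx", "cy" (pixels), "dist_coeffs" ([k1, k2, p1, p2, k3] as OpenCV has them; the pictures are not rectified), "cam_to_world" (4x4, takes a point from camera to world coordinates). Camera axes: x right, y up, looking along -z (the intrinsics and any distortion apply to the point x, -y, -z); pixel columns grow to the right and rows downward; lengths in mm; the calibration is good to about 2 mm. A picture is of the moment at which its call begins.
A pose or a line that the arm cannot do raises PlanningError and nothing moves.
- finish_job(): hands the job in, once; it reports no verdict.
The state is a dict: "time": time; "qpos": joint angles; "qvel": joint speeds; "joint_efforts": joint torques, N m; "eef_pos": TCP position; "tool_rot": TCP orientation; "ft_force": force on the tool from outside, world axes, zero at the start; "torque": the same for the moment, N m; "finger_gap": finger opening in mm.
Only numpy, scipy, OpenCV 4.12 (cv2) and the standard library are available. Lean on these libraries where they do the work, as an engineer would, in place of code of your own. Each camera call takes 0.05 s, during which the arm holds its last target. There are 200 camera calls.

### The job

Pick the steel slide rack with the tall carrying handle out of the open plastic tub, carry it over the top of the test-tube rack, and hold it still about a centimetre above the rim of the open white staining dish, level, centred over the mouth and squared up lengthwise with it so that it could be dipped straight in. Finish while still holding it there: do not let go and do not lower it in. Do not knock the dish or the test tubes, and leave everything else where it is.

Things in the scene. Friction and masses are not known exactly. Their poses are not given: they have to be found in the camera images.
- slide_rack: The steel rack to pick: tray 84 x 40 mm (its x, y) with five slides, 30 mm high; on it a handle: an end post at x = -39 and +39 mm and a flat-sided bar along x, 84 long, 10 wide (y), 12 high, its centre line 72 and top 78 mm above the underside, open for 36 mm below. Origin: centre of the underside, z up. 140 to 280 g. Stands on the tub's floor.
- tub: Fixed open white plastic tub, outside 250 x 200 mm (x, y), 55 mm high, walls and floor 4 mm. Origin: centre of the underside. Left or right of the test-tube rack; holds the slide rack and three other things: the same tray without a handle, a jar and a small bottle, none taller than 62 mm.
- dish: The open white staining dish: outside 116 x 72 mm (its x, y), 62 mm high, walls 4 mm (mouth 108 x 64 mm). Loose, 600 g. Origin: centre of the underside; x is its long side, z up; either way round is alike. Stands on a fixed steel plate 6 mm high (290 x 220 mm), across the test-tube rack from the tub.
- dish_mouth (a point): Centre of the open dish's mouth, at the height of its rim.
- lidded_dish: Bystander beside the open dish: a dish of the same size closed by a lid 120 x 76 mm with a small knob, 84 mm high overall. Origin: centre of the underside.
- tube_rack: The obstacle: fixed white rack full of capped test tubes, 300 mm long (x), 70 mm wide (y), caps up to 125 mm high. Origin: centre of the underside. It stands between tub and dish, ahead of the robot.
- low_tray: Bystander in the tub: slide tray like the rack but without posts and handle, 84 x 40 x 30 mm. Origin: centre of the underside.
- jar: Bystander in the tub: lidded glass jar, 50 mm across, 45 mm high. Origin: centre of the underside.
- dropper: Bystander in the tub: amber dropper bottle, 30 mm across, 62 mm high. Origin: centre of the underside.
- beaker: Bystander: open glass beaker, 70 mm across, 90 mm high, near the table's far edge. Origin: centre of the underside.
- slide_box: Bystander: flat blue slide box 90 x 170 x 35 mm near the far edge. Origin: centre of the underside.
- petri: Bystander: stack of petri dishes 90 mm across, 41 mm high near the far edge. Origin: centre of the underside.
Mind the look-alikes: they are no part of the job. Leave any pink or yellow look-alike of the slide_rack alone.

How it is judged (in metres and radians):
On the way, in this order (a step that is already met when the one before it is completed fails the run):
1. the slide rack is lifted clear of the tub, in the gripper (height (world z) of slide_rack above 0.07 m and contact force between slide_rack and the fingers above 0.5 N and contact force between slide_rack and tub below 0.05 N), for 0.1 s.
2. the rack passes over the top of the test tubes (height (world z) of slide_rack above 0.125 m and y of slide_rack in the frame of tube_rack between -0.04 and 0.04 m and x of slide_rack in the frame of tube_rack between -0.16 and 0.16 m), for 0.04 s.
At the end, for the whole second after the job is handed in: Rack held still, touching only the gripper, underside 3 to 22 mm above the open dish's rim, centred within 8 mm, long side within 0.12 rad of the dish's, level within 0.12 rad; the dish upright and moved under 15 mm, each bystander under 30 mm (horizontal distance between slide_rack and dish_mouth below 0.008 m and z of slide_rack in the frame of dish_mouth between 0.003 and 0.022 m and angle between the x axis of slide_rack and the x axis of dish, either way round below 0.12 rad and angle between slide_rack's own z axis and vertical below 0.12 rad and linear speed of slide_rack below 0.02 m/s and angular speed of slide_rack below 0.2 rad/s and contact force between slide_rack and the fingers above 0.5 N and contact force between slide_rack and dish below 0.05 N and contact force between slide_rack and lidded_dish below 0.05 N and contact force between slide_rack and tube_rack below 0.05 N and distance of dish from where it was at the start of the episode below 0.015 m and angle between dish's own z axis and vertical below 0.05 rad and distance of each of low_tray, jar, dropper, lidded_dish, beaker, slide_box, petri from where it was at the start of the episode below 0.03 m); the arm keeps its last pose, push and grip.
It fails at once if the rack or the gripper knocks the test-tube rack (over 2 N) (contact force between tube_rack and slide_rack above 2 N or contact force between tube_rack and the arm above 2 N or contact force between tube_rack and the fingers above 2 N).
It fails at once if the rack knocks the open dish (over 2 N) (contact force between slide_rack and dish above 2 N).
It fails at once if the open dish is shoved 15 mm or more (distance of dish from where it was at the start of the episode above 0.015 m).
It fails at once if a bystander is shoved 30 mm or more (distance of any of low_tray, jar, dropper, lidded_dish, beaker, slide_box, petri from where it was at the start of the episode above 0.03 m).
It also fails if it takes over 48 s, if anything falls off the work surface, if the arm or the gripper's body presses on something with over 40 N, if the wrist force passes 120 N, or if a joint passes its speed limit or range.

## Working session

There is one attempt and no reset: what is moved stays moved. The work goes in short steps, each a Python script; the robot and the scene stay as the last script left them, time stands still between calls to the robot, and variables do not carry over. Pictures are saved under pics/ and viewed, about 8 in all and at most 12, crops included, and the job is handed in when it is done.

```bash
mkdir -p pics; ls; cat > h.py <<'E'
import numpy as np, cv2
from workcell import *
def pts(c):
    """world xyz (mm) per pixel from depth"""
    h,w=c["range_z"].shape
    K=np.array([[c["fx"],0,c["cx"]],[0,c["fy"],c["cy"]],[0,0,1.]])
    u,v=np.meshgrid(np.arange(w),np.arange(h))
    n=cv2.undistortPoints(np.stack([u,v],-1).reshape(-1,1,2).astype(float),K,np.array(c["dist_coeffs"],float)).reshape(h,w,2)
    z=c["range_z"].astype(float)
    P=np.stack([n[...,0]*z,-n[...,1]*z,-z],-1)
    T=np.array(c["cam_to_world"])
    W=P@T[:3,:3].T+T[:3,3]
    W[z<=0]=np.nan
    return W
E
python3 - <<'E'
from h import *
for n in("top","side"):
    c=camera(n); cv2.imwrite(f"pics/{n}0.png",c["image"]); np.savez(f"{n}0.npz",W=pts(c),image=c["image"])
    print(n,np.round(c["cam_to_world"],2).tolist(),c["fx"],c["dist_coeffs"])
s=read_state();print(s["time"],s["tool_rot"],grip_point_offset)
E
```

```text
pics
top [[0.02, 0.99, -0.16, 389.76], [-1.0, 0.01, -0.03, -79.19], [-0.03, 0.16, 0.99, 854.5], [0.0, 0.0, 0.0, 1.0]] 369.7026608352492 [-0.08693643  0.          0.          0.          0.        ]
side [[-0.81, 0.35, -0.46, 123.83], [-0.58, -0.5, 0.64, 495.42], [-0.0, 0.79, 0.61, 605.8], [0.0, 0.0, 0.0, 1.0]] 363.0941384514042 [-0.02903766  0.          0.          0.          0.        ]
0.1 [[ 2.47188228e-01 -9.68967429e-01 -3.18139849e-04]
 [-9.68967018e-01 -2.47188418e-01  8.96891302e-04]
 [-9.47698945e-04  8.65660488e-05 -9.99999547e-01]] -18.700000000000003
```

View pics/top0.png

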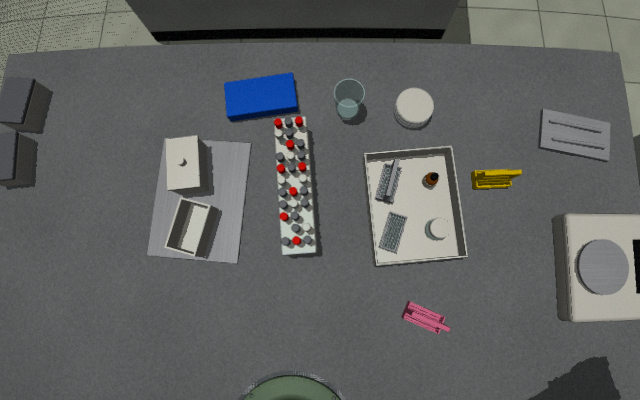

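View pics/side0.png

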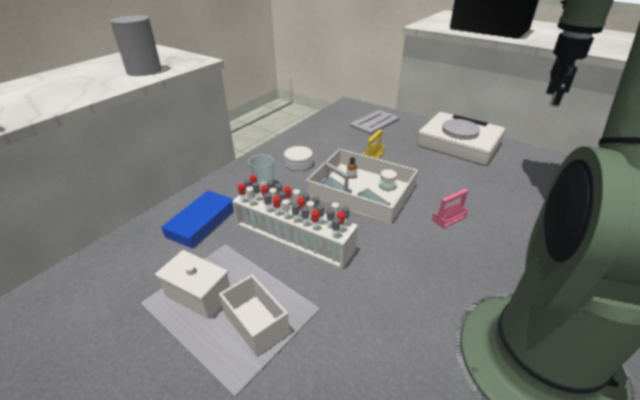

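In the top view the slide rack candidates are:
- grey with a bar, in the tub, at (388,181)
- grey without a bar, in the tub, at (393,232): low_tray
- pink at (426,317), outside the tub
- yellow at (495,180), outside the tub

Only (388,181) is steel, has a handle and is in the tub. The open dish is at (188,227), the lidded one at (183,163), and the tube rack at about (295,185). Next I'll measure and confirm with a crop.

```bash
python3 - <<'E'
from h import *
d=np.load("top0.npz");W=d["W"];im=d["image"]
def reg(name,u0,u1,v0,v1,z0,z1):
    S=W[v0:v1,u0:u1].reshape(-1,3);S=S[(S[:,2]>z0)&(S[:,2]<z1)]
    r=cv2.minAreaRect(S[:,:2].astype(np.float32)); b=cv2.boxPoints(r)
    print(name,len(S),"zmed",S[:,2].round(1).mean(),"ctr",np.round(r[0],1),"size",np.round(r[1],1),"ang",round(r[2],1),"mean",S[:,:2].mean(0).round(1)); return S
reg("bar",372,405,155,206,70,95)
reg("tray",372,405,155,206,22,42)
reg("rim",160,216,193,262,62,74)
reg("floor dish",175,200,210,250,5,16)
reg("lid",160,205,130,196,62,90)
reg("tubes",270,320,112,258,90,135)
reg("tub rim",355,475,140,270,50,60)
reg("low",378,410,210,255,25,45)
reg("dropper",420,442,168,192,50,75)
a=cv2.resize(im[140:270,350:480],None,fx=4,fy=4,interpolation=cv2.INTER_CUBIC)
cv2.imwrite("pics/crop.png",a)
E
```

```text
bar 200 zmed 80.084 ctr [ 569.2 -208.7] size [10.1 84.5] ang 74.9 mean [ 567.8 -208. ]
tray 281 zmed 28.04626334519573 ctr [ 578.3 -208.3] size [110.2  65. ] ang 6.0 mean [ 578.4 -205. ]
rim 393 zmed 66.76513994910941 ctr [458.9 235.6] size [ 74.6 116.2] ang 76.6 mean [457.3 236.6]
floor dish 682 zmed 9.662316715542522 ctr [456.5 258.6] size [94.1 61.4] ang 3.3 mean [453.1 251.3]
lid 1737 zmed 75.41577432354634 ctr [601.2 254.2] size [122.1  77.1] ang 7.8 mean [599.  252.5]
tubes 1998 zmed 119.55205205205205 ctr [554.2   2.7] size [267.2  61.4] ang 4.9 mean [559.3   2.4]
tub rim 831 zmed 53.30830324909747 ctr [ 517.3 -261.9] size [250.9 202. ] ang 5.6 mean [ 516.7 -263.6]
low 240 zmed 29.98416666666667 ctr [ 456.3 -217.5] size [40.5 84.2] ang 72.0 mean [ 457.5 -217.9]
dropper 48 zmed 63.42916666666667 ctr [ 576.4 -303.1] size [13.3 13.5] ang 0.3 mean [ 575.9 -303. ]
```

View pics/crop.png

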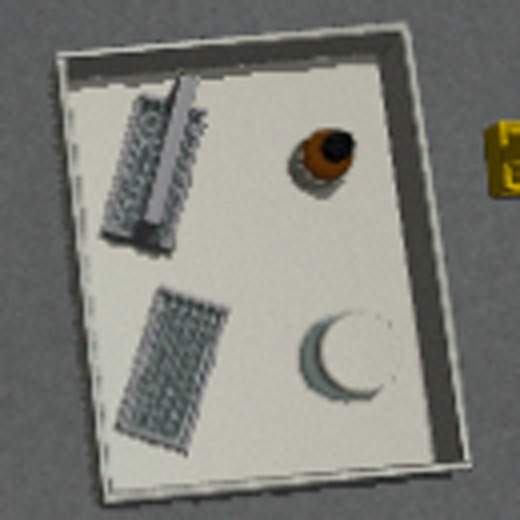

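Confirmed: the steel rack with the bar is the upper-left item in the tub crop. The bar measures 10.1 x 84.5 mm and z is 80 (82 expected). The rim measures 74.6 x 116.2 mm. All of it fits the sizes given. Next I'll move above the rack and look.

```bash
cat >> h.py <<'E'
def R(deg):
    """tool down, jaw axis at deg in the world xy plane"""
    c,s=np.cos(np.radians(deg)),np.sin(np.radians(deg))
    return np.array([[c,s,0],[s,-c,0],[0,0,-1.]])
E
python3 - <<'E'
from h import *
ok={}
for a,b in((74.9,76.6),(-105.1,-103.4)):
    q=[inverse_kinematics([569.2,-208.7,57],R(a)),inverse_kinematics([569.2,-208.7,220],R(a)),inverse_kinematics([459,235.6,220],R(b)),inverse_kinematics([459,235.6,132],R(b))]
    for x in q: print(a,None if x is None else np.round(x,2))
    if all(x is not None for x in q): ok[a]=max(abs(x[6]) for x in q)
a=min(ok,key=ok.get);print("use",a)
movep([569.2,-208.7,200],R(a))
s=read_state();print(s["time"],s["eef_pos"],s["qpos"],s["finger_gap"])
c=camera("side");cv2.imwrite("pics/side1.png",c["image"])
movel([569.2,-208.7,100],max_speed=80)
t=camera("top");c=camera("side")
cv2.imwrite("pics/pre.png",np.hstack([cv2.resize(t["image"][110:290,330:490],None,fx=2.4,fy=2.4),cv2.resize(c["image"][100:280,270:430],None,fx=2.4,fy=2.4)]))
E
```

```text
74.9 [ 0.69  0.8  -0.65  1.75  0.64  0.82  1.03]
74.9 [ 0.74  0.59 -0.73  1.64  0.44  1.08  1.19]
74.9 [ 0.24  0.61 -1.18  1.86  0.63  1.11  0.16]
74.9 [ 0.16  0.72 -1.08  1.94  0.78  0.98  0.04]
-105.1 [ 0.27  0.72 -0.03  1.77  0.03  0.65 -1.61]
-105.1 [ 0.31  0.5  -0.09  1.66  0.05  0.98 -1.62]
-105.1 [-0.88  0.38  0.38  1.91 -0.18  0.88 -2.21]
-105.1 [-0.87  0.52  0.38  1.99 -0.3   0.68 -2.11]
use 74.9
2.1667 [ 568.84272974 -209.7698557   199.89670641] [ 0.73814576  0.61505716 -0.72333355  1.65694988  0.45752631  1.04620506
  1.17640946] 85.24881771215155
```

View pics/pre.png

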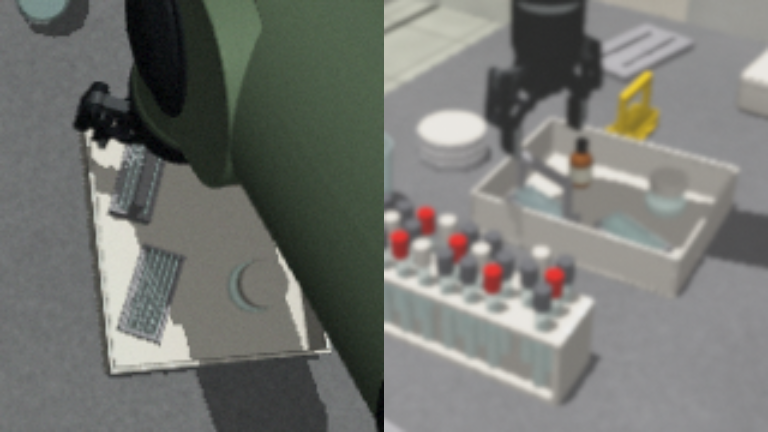

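The pre-grasp picture shows the gripper straddling the bar in the side view, with finger tips near (510,150) and (575,125) and the bar from (520,150) to (570,215). It looks slightly towards the far end, so I'll check that numerically.

```bash
cat >> h.py <<'E'
def proj(c,p):
    T=np.linalg.inv(np.array(c["cam_to_world"]));q=(np.atleast_2d(p)@T[:3,:3].T+T[:3,3])*[1,-1,-1]
    K=np.array([[c["fx"],0,c["cx"]],[0,c["fy"],c["cy"]],[0,0,1.]])
    return cv2.projectPoints(q,np.zeros(3),np.zeros(3),K,np.array(c["dist_coeffs"],float))[0].reshape(-1,2)
E
python3 - <<'E'
from h import *
s=read_state();print(s["eef_pos"],s["tool_rot"].round(3) if hasattr(s["tool_rot"],"round") else s["tool_rot"])
c=camera("side");W=pts(c)
b=np.array([569.2,-208.7,0]);u=np.array([np.cos(np.radians(-15.1)),np.sin(np.radians(-15.1)),0]);x=R(74.9)[:,0]
f=lambda p:(proj(c,p)-[270,100])*2.4
print("bar ends top",f([b+42*u+[0,0,82],b-42*u+[0,0,82]]))
e=np.array(s["eef_pos"])+[0,0,13]
print("tips",f([e+48*x,e-48*x]))
# dark finger points from depth
dk=(c["image"].max(2)<70)&(W[...,2]>95)&(W[...,2]<150)&(np.hypot(W[...,0]-569,W[...,1]+209)<90)
P=W[dk];l=(P-b)
for n,m in(("x+",l@x>15),("x-",l@x<-15)):
    print(n,m.sum(),"zmin",P[m][:,2].min().round(),"along bar",np.percentile(l[m]@u,[5,50,95]).round(),"across",np.percentile(l[m]@x,[5,50,95]).round())
# bar in side view
S=(W[...,2]>72)&(W[...,2]<90)&(np.hypot(W[...,0]-569,W[...,1]+209)<60);P=W[S];l=P-b
print("bar side",len(P),np.percentile(l@u,[1,50,99]).round(1),np.percentile(l@x,[1,50,99]).round(1),P[:,2].max().round(1))
E
```

```text
[ 569.41774424 -208.79675368  100.43053043] [[ 0.261  0.965  0.001]
 [ 0.965 -0.261 -0.   ]
 [-0.     0.001 -1.   ]]
bar ends top [[135.79230741 149.4956371 ]
 [185.55974407 180.2369146 ]]
tips [[127.24100452 154.78912748]
 [192.36965558 126.22077913]]
x+ 38 zmin 125.0 along bar [-8. -5.  4.] across [54. 57. 59.]
x- 54 zmin 117.0 along bar [-9.  0.  7.] across [-43. -41. -40.]
bar side 120 [-42.7  -3.8  36.7] [-5.1  3.2  6.6] 83.2
```

The projections agree with the picture, and the side view also puts the bar at ±42 mm along and about 0 across. I'll grasp it and lift a little.

```bash
python3 - <<'E'
from h import *
print("guard",movel([569.2,-208.7,58],max_speed=60,guard=15))
print(read_state()["eef_pos"]); clamp()
s=read_state();print(s["finger_gap"],s["ft_force"])
movel([569.2,-208.7,75],max_speed=50);wait(.3)
s=read_state();print(s["time"],s["finger_gap"],s["ft_force"],s["eef_pos"])
movel([569.2,-208.7,225],max_speed=120);wait(.2)
c=camera("side");W=pts(c);cv2.imwrite("pics/lift.png",cv2.resize(c["image"][20:260,230:470],None,fx=2.4,fy=2.4))
s=read_state();print(s["finger_gap"],s["ft_force"],s["eef_pos"])
E
```

```text
guard False
[ 569.38980548 -208.6690487    58.21033533]
8.505048984128171 [-0.53950188 -1.559868    1.63664388]
6.0917 8.714914258568028 [ 1.08325792  0.4707837  -2.40223971] [ 569.12454223 -208.66335797   74.81829023]
8.513312256898592 [-0.2993407  -0.70054394 -2.11582281] [ 569.10521678 -208.63739845  224.66940409]
```

View pics/lift.png

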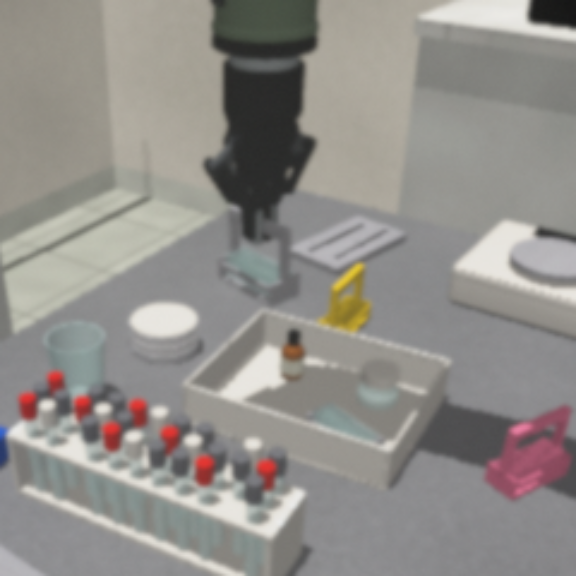

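The rack is held and hangs level around (258,262), clear of the tub. Next I'll carry it over the tubes to a spot above the dish.

```bash
python3 - <<'E'
from h import *
try: movel([459,235.6,225],R(76.6),max_speed=120)
except PlanningError as e:
    print(e); movel([515,0,225],R(75.5),max_speed=120); movel([459,235.6,225],R(76.6),max_speed=120)
movel([459,235.6,150],max_speed=60); wait(.5)
s=read_state();print(s["time"],s["eef_pos"],s["finger_gap"],s["ft_force"],np.round(s["qpos"],2))
for n in("top","side"):
    c=camera(n);np.savez(f"{n}2.npz",W=pts(c),image=c["image"]);cv2.imwrite(f"pics/{n}2.png",c["image"])
t=cv2.imread("pics/top2.png")[110:290,110:270];d=cv2.imread("pics/side2.png")[190:370,150:310]
cv2.imwrite("pics/over.png",np.hstack([cv2.resize(x,None,fx=2.5,fy=2.5) for x in(t,d)]))
E
```

```text
13.6083 [459.0178577  235.57803927 150.02642719] 8.908311449953422 [-0.21617456  0.58456911 -2.57663023] [-0.01  0.57 -0.78  1.93  0.52  0.86  0.26]
```

View pics/over.png

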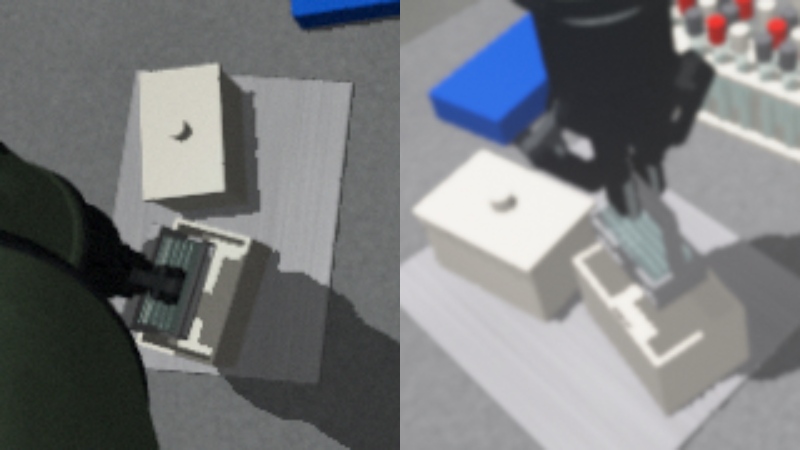

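The rack is over the open dish, with the tray at about (172,285) left and (645,245) right. The lidded dish and the rest are untouched. Next I'll measure the tray's centre, angle and tilt, and the rim again.

```bash
cat > m.py <<'E'
from h import *
import sys
zt=float(sys.argv[1])  # expected underside z
cs={n:camera(n) for n in("top","side")}
for n,c in cs.items():
    W=pts(c);im=c["image"]
    l=W-[459,235.6,0];a=np.radians(-13.4);u=np.array([np.cos(a),np.sin(a),0]);v=np.array([-np.sin(a),np.cos(a),0])
    U,V,Z=l@u,l@v,W[...,2]
    m=(abs(U)<55)&(abs(V)<32)&(Z>zt+3)&(Z<zt+36)
    P=W[m];r=cv2.minAreaRect(P[:,:2].astype(np.float32))
    print(n,"tray",len(P),"U",np.percentile(U[m],[0,2,98,100]).round(1),"V",np.percentile(V[m],[0,2,98,100]).round(1),"Z",np.percentile(Z[m],[2,50,98]).round(1),np.round(r[0],1),np.round(r[1],1),round(r[2],1))
    for lo,hi in((-45,-30),(-30,-10),(10,30),(30,45)):
        k=m&(U>lo)&(U<hi);print("   U",lo,hi,k.sum(),"Ztop",np.percentile(Z[k],95).round(1) if k.any() else None,"V",np.percentile(V[k],[2,98]).round(1) if k.any() else None)
    k=(abs(U)<65)&(abs(V)<45)&(Z>61)&(Z<72)
    P=W[k];r=cv2.minAreaRect(P[:,:2].astype(np.float32))
    print("  rim",len(P),"U",np.percentile(U[k],[1,99]).round(1),"V",np.percentile(V[k],[1,99]).round(1),np.median(Z[k]).round(1),np.round(r[0],1),np.round(r[1],1),round(r[2],1))
E
python3 m.py 96
```

```text
top tray 586 U [-40.4 -38.7  41.1  42.7] V [-21.3 -20.2  13.1  14.4] Z [ 99.4 117.9 127.3] [459.2 231.8] [35.6 83.2] 77.1
   U -45 -30 86 Ztop 127.1 V [-19.1  12.6]
   U -30 -10 160 Ztop 125.9 V [-19.6  12.9]
   U 10 30 171 Ztop 125.9 V [-20.6  13.7]
   U 30 45 108 Ztop 128.0 V [-20.4  12.9]
  rim 288 U [-57.5  57.7] V [-37.1  36. ] 67.0 [458.8 235.2] [ 73.9 115.9] 76.0
side tray 882 U [-43.2 -42.2  40.3  43.5] V [-19.3 -17.3  21.   21.5] Z [ 99.4 116.3 126.6] [459.4 236.8] [40.1 87.1] 77.4
   U -45 -30 299 Ztop 126.6 V [-18.2  20.4]
   U -30 -10 171 Ztop 125.4 V [-18.4  20.6]
   U 10 30 132 Ztop 125.2 V [-10.8  21.3]
   U 30 45 82 Ztop 123.7 V [ 6.8 21.3]
  rim 457 U [-58.9  57.7] V [-34.9  36.8] 67.5 [459.  235.7] [ 72.7 118.2] 75.7
```

Top and side views agree. The tray is centred within about 1 mm, level, and within 1–2° of the dish. I'll lower it 17 mm so the underside is at about z 80, which is 12 mm over the rim.

```bash
python3 - <<'E'
from h import *
movel([459,235.6,133],R(76.3),max_speed=30); wait(1)
s=read_state();print(s["time"],s["eef_pos"],s["finger_gap"],s["ft_force"],np.abs(s["qvel"]).max())
c=camera("side");cv2.imwrite("pics/fin.png",cv2.resize(c["image"][190:370,150:310],None,fx=3,fy=3))
E
python3 m.py 79.5
```

```text
15.525 [458.98340533 235.59679442 132.98406786] 9.172889349132218 [ 0.58616948 -0.56492459 -1.90840536] 0.001887682463294068
top tray 543 U [-40.5 -39.   41.   42.6] V [-21.4 -20.5  12.7  14.2] Z [ 83.  101.6 110.7] [459.5 232.3] [35.2 83.2] 75.6
   U -45 -30 81 Ztop 111.2 V [-19.2  12.3]
   U -30 -10 150 Ztop 109.2 V [-19.8  12.2]
   U 10 30 163 Ztop 109.1 V [-20.6  13.3]
   U 30 45 98 Ztop 111.1 V [-20.7  12.9]
  rim 261 U [-57.8  57.7] V [-37.2  34.6] 67.2 [458.7 234.7] [ 72.9 116.2] 76.6
side tray 818 U [-42.8 -42.   40.5  42.4] V [-19.6 -17.7  20.8  21.6] Z [ 83.1  99.5 110.3] [459.2 236.6] [40.6 85.3] 77.2
   U -45 -30 275 Ztop 110.5 V [-17.9  20.5]
   U -30 -10 164 Ztop 108.6 V [-18.6  20.8]
   U 10 30 126 Ztop 108.5 V [-10.5  21.2]
   U 30 45 76 Ztop 106.8 V [ 6.7 21.2]
  rim 492 U [-59.   58.1] V [-35.3  37. ] 67.2 [458.7 236.1] [ 72.5 117.9] 75.9
```

View pics/fin.png

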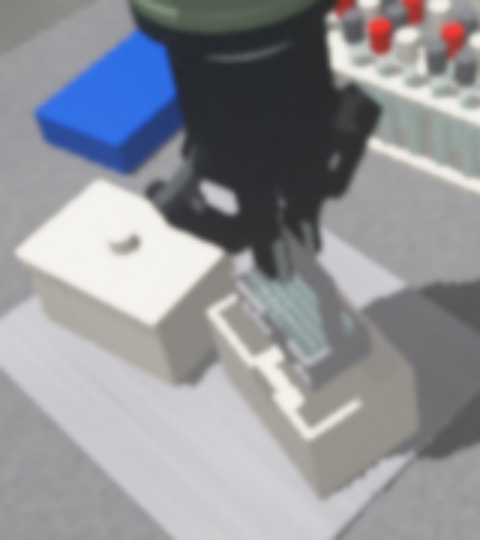

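The final picture shows the tray at (300,310), just over the open dish's mouth and clear of its walls, with the lidded dish untouched. Handing in.

```bash
python3 -c "
from workcell import *
print(finish_job())"
```

```text
the job is handed in; nothing more can be done
None
```

I picked the steel slide rack with the tall handle out of the tub by its bar, carried it over the test tubes, and handed the job in at about 16 s of the 48 s allowed. It is still held above the open dish; no verdict is reported.

The last checks, from both cameras, were all within the limits:

| Check | Measured | Limit |
|---|---|---|
| Underside above the rim | about 12–13 mm | 3 to 22 mm |
| Centred over the mouth | within about 1–2 mm | 8 mm |
| Long side against the dish's | within about 0.02 rad | 0.12 rad |

- **Level:** by the top view the tray is level to within measurement noise. The side view's height readings at the far end came out about 4 mm lower, but the gripper hides most of that end there, so I trusted the top view.
- **Still and held:** joint speeds were about 0.002 rad/s, and the grip was steady at a gap of about 9 mm.
- **Surroundings:** the dish was within 1 mm of its first measured position. The force readings showed no knocks, though I only looked at them while the arm was stopped. The neighbouring objects looked untouched in the pictures; I did not re-measure them.

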